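# Wind the time-lapse camera stand and hold its telescopic mast up

## Task

Get the little time-lapse camera stand ready: first wind its wing key clockwise (seen from above), in repeated partial turns, until it comes to its stop. Then squeeze the release button in on the mast's head and pull the telescopic mast straight up, past its first stop, all the way to its second stop. The mast springs back down if let go, so finish while still holding the head with the mast fully extended, and leave the things around the stand undisturbed.

Things in the scene. Friction and masses are not known exactly. Their poses are not given: they have to be found in the camera images.
- stand: Camera stand, fixed to the table: grey slab 100 x 250 x 36 mm high, long along its y; origin under its centre, x away from the robot at yaw 0. At y = +70 mm an aluminium winding drum (dia 66, top at 78 mm) with the wing key; at y = -70 mm a dark upright sleeve (dia 30, top at 96 mm) with the mast. On the sleeve's robot side a steel keeper reaches to x = -38 mm, 24 mm wide, top at 92 mm.
- key_grip (a point): Point on the key's axis at the height to grip, 105 mm above the table. The upright steel wing is 42 mm long (along this point's x), 8 mm thick (along its y) and reaches from 88 to 118 mm above the table. The point turns with the key.
- key (a joint): Winding angle of the key, rad: 0 slack, grows turning clockwise seen from above, hard stop at 2.8 (fully wound). Starts somewhere between 0 and 0.6. It needs about 0.1 N m and stays where it is left. At 0 the wing lies along the stand's x.
- head: Mast head: black block 32 (its x) x 30 (y) x 50 mm high, axes parallel to the stand's; origin on the mast axis at grip height, 22 mm below its top; 130 mm above the table with the mast down, 250 fully extended. Button on the -x face (towards the robot); pinch it against the plain +x face. A small camera sits at its side, y = -21 to -67 mm, x = +-15 mm (lens to +25), top 12 mm above the origin.
- button_face (a point): Centre of the outer face of the release button, an aluminium plate 18 mm wide and 24 mm high on the head's -x face. Unpressed it stands 24 mm from the head's origin (the pinch is then 40 mm wide), fully pressed 18 mm (34 mm wide).
- release_button (a joint): Travel of the button, m: 0 out, 0.006 fully in (towards the head's +x). A spring returns it; fully in takes about 6 N. While out, its hook is caught under the sleeve's keeper and the mast cannot rise more than about 2 mm; from about 0.0045 in it is free. It need only be in while the mast leaves its lowest position.
- upper_tube (a joint): Extension of the upper, thin tube that carries the head, m: 0 down, 0.06 at its stop. It comes out first, with a pull of about 2 N; its end is the mast's first stop.
- lower_tube (a joint): Extension of the lower tube out of the sleeve, m: 0 down, 0.06 at its stop, which is the mast's second, hard stop. A return spring makes it need a pull of about 6 to 7 N. Let go, the whole mast drops back down.
- date_stamp: Bystander: date stamp standing upright, 24 x 42 x 64 mm; origin under its centre.
- label_roll: Bystander: roll of labels lying flat, 78 x 81 x 26 mm; origin under its centre.
- tape_ring: Bystander: ring of tape lying flat, 104 x 102 x 25 mm; origin under its centre.

How it is judged (in metres and radians):
On the way, in this order (a step that is already met when the one before it is completed fails the run):
1. the key is wound to its stop, mast still down (value of joint key above 2.55 rad and value of joint each of upper_tube, lower_tube below 0.006 m), for 0.2 s.
2. the release button is pressed in with the mast still down (value of joint release_button above 0.004 m and value of joint each of upper_tube, lower_tube below 0.01 m), for 0.05 s.
At the end, for the whole second after the job is handed in: The key is still within 0.25 rad of its stop; both tubes of the mast are within 4 mm of their stops (head about 250 mm above the table), the head is at rest and gripped by the fingers, which hold it up against the return spring (value of joint key above 2.55 rad and value of joint each of upper_tube, lower_tube above 0.056 m and contact force between the fingers and head above 2 N and height (world z) of head above 0.241 m and linear speed of head below 0.02 m/s); the arm keeps its last pose, push and grip.
It fails at once if a bystander (date stamp, label roll or tape ring) is moved by more than 20 mm (distance of any of date_stamp, label_roll, tape_ring from where it was at the start of the episode above 0.02 m).
It fails at once if the date stamp is knocked over (angle between date_stamp's own z axis and vertical above 0.5 rad).
It also fails if it takes over 61 s, if anything falls off the work surface, if the arm or the gripper's body presses on something with over 40 N, if the wrist force passes 120 N, or if a joint passes its speed limit or range.

## Robot

A 6-joint arm with a two-finger parallel gripper is mounted at the origin on a cart in front of the work surface, level with it; the furniture and walls round the work are solid. World frame = base frame: x ahead of the robot, y to its left, z up, the work surface at z = 0. Lengths are in mm, angles in rad, forces in N, time in s.
With the tool pointing down it reaches from about 300 to 875 mm from the base axis. Payload 6.4 kg.
Tool frame: the origin (TCP) lies midway between the tips of the shut fingers; the grasp point (between the pads) lies 19 mm behind it (manip.grip_depth is the distance from the TCP to the grasp point, in mm); z points along the fingers, y is the line along which they close (so a half turn about z gives the same grasp; the last joint's range is limited). The gripper opens to 88 mm and grips with 3 to 60 N. Pads are 18 mm wide; open, the fingers measure 123 mm over their backs; the gripper's body (75 mm by 187 mm) begins 45 mm behind the grasp point.
Start: joints at [-1.394, 0.181, 1.607, -0, 1.354, -0.206], TCP at [214.79, -533.391, 238.714] pointing down, gripper open.
Joint ranges: [-2.99, 2.99], [-0.89, 2.07], [0.3, 2.58], [-1.14, 4.28], [0, 2.63], [-3.12, 3.12]. Speed limits (rad/s): [2.57, 2.57, 3.01, 3.14, 3.14, 3.14].

## Interface

Orientations are given as [roll, pitch, yaw] about the fixed x, y, z axes, in that order (R = Rz(yaw) Ry(pitch) Rx(roll)).
In Python, from cell import manip gives the robot as it stands. The module is installed in compiled form; this text tells all that it offers.
- The arm moves only by the tool play_rows, never from a script. Its argument "commands" is one flat list of numbers, 7 for each row, row after row: the closure, from 0 (fully open) to 1 (shut), then the shift along the tool's x, y, z in m, then the turn, a rotation vector about the tool's x, y, z in degrees. In form: [hand, dx, dy, dz, rx, ry, rz, hand, dx, dy, dz, rx, ry, rz, ...]. A call has 1 to 20 rows; each row is the pose to reach, as a shift and turn from the pose commanded when the call began, along the tool's axes at that moment; what a row does not reach only later rows make up. A row lasts 1/10 s, in which the tool goes at most 50 mm and 8.59 degrees, less where a joint would pass 70% of its speed; a pose out of reach is approached as far as the arm can. A call with a gripper value outside its range is refused whole. The fingers move at their own pace and stop on an object; "newtons" is the grip in N (left out, the last holds). Time passes only in rows, so rows that repeat a pose let the fingers close. It gives the time, the measured TCP pose, the force, the opening and the grip force at its end, in the units of the state.
- manip.get_obs(): the state, without advancing time (a new reading comes with each control period).
- manip.grab_frame(name): name is "scene" or "top" or "wrist"; returns (picture, depth): 384x512x3 uint8, blue, green, red; 384x512 float32, mm along the optical axis (not along the pixel's ray), 0 where there is no reading.
- manip.camera_params(name): a dict with "K" (3x3 intrinsics, pixels), "k1" (the pictures are not rectified: a ray, as slopes to the right and down, at radius r is drawn at 1 + k1 r^2 times it, then the intrinsics apply), "origin" and "rotation" of the camera in the world; the wrist camera has in their place "tool_from_camera" (4x4, takes a point from camera to tool coordinates, whose origin is the TCP and whose axes are the flange's). Camera axes: x right, y up, looking along -z (the intrinsics and any distortion apply to the point x, -y, -z); pixel columns grow to the right and rows downward; lengths in mm; the calibration is good to about 2 mm. A picture is of the moment at which its call begins: read the wrist's pose just before it. camera_params takes no time and is no camera call.
- manip.sign_off(): hands the job in; it is judged then, once.
The state is a dict: "time": time; "joint_pos": joint angles; "qd": joint speeds; "joint_torque": joint torques, N m; "position": TCP position; "orientation": TCP orientation; "wrist_force": force on the tool from outside, world axes, zero at the start; "ft_torque": the same for the moment, N m; "finger_gap": finger opening in mm; "finger_force": force on a finger pad.
Only numpy, scipy, OpenCV 4.12 (cv2) and the standard library are available. Lean on these libraries where they do the work, as an engineer would, in place of code of your own. Each camera call takes 0.05 s, during which the arm holds its last target. There are 200 camera calls.

## Working session

There is one attempt and no reset: what is moved stays moved. The work goes in short steps, Python scripts to look and compute and a tool call to move; the robot and the scene stay as the last step left them, time stands still between calls to the robot, and variables do not carry over. Pictures are saved under pics/ and viewed, at most 10 in all, crops included, and the job is handed in when it is done.

Besides the shell and the picture viewer there is one more tool, called as name(argument=value, ...), one argument or row to a line, values as JSON. play_rows: Moves the arm, as the interface text tells. Its arguments: {"type":"object","properties":{"commands":{"type":"array","items":{"type":"number"}},"newtons":{"type":"number"}},"required":["commands"]}

```bash
mkdir -p pics; cat > h.py <<'E'
import numpy as np, cv2
from cell import manip
from scipy.spatial.transform import Rotation as R
def cam(name):
    obs=manip.get_obs(); img,d=manip.grab_frame(name); p=manip.camera_params(name)
    if 'origin' in p: o=np.array(p['origin']);r=np.array(p['rotation'])
    else:
        T=np.array(p['tool_from_camera']);Rt=R.from_euler('xyz',obs['orientation']).as_matrix()
        o=Rt@T[:3,3]+obs['position'];r=Rt@T[:3,:3]
    return img,d,dict(K=np.array(p['K']),k1=p['k1'],o=o,r=r)
def rays(c,h=384,w=512):
    v,u=np.mgrid[:h,:w].astype(float)
    pts=cv2.undistortPoints(np.stack([u,v],-1).reshape(-1,1,2),c['K'],np.array([c['k1'],0,0,0,0.])).reshape(h,w,2)
    return pts
def cloud(d,c):
    s=rays(c); P=np.stack([s[...,0]*d,-s[...,1]*d,-d],-1)
    W=P@c['r'].T+c['o']; W[d<=0]=np.nan
    return W
E
python3 - <<'E'
from h import *
print(manip.get_obs())
for n in('scene','top'):
    i,d,c=cam(n); np.savez(f'{n}.npz',i=i,d=d,W=cloud(d,c)); cv2.imwrite(f'pics/{n}.png',cv2.resize(i,(800,600))); print(n,c['o'],c['r'],c['k1'],c['K'][0,0])
E
```

```text
{'time': 0.0, 'joint_pos': array([-1.39433308e+00,  1.81529531e-01,  1.60798124e+00, -1.49920070e-05,
        1.35375948e+00, -2.06244685e-01]), 'qd': array([-8.12090807e-04, -1.57522107e-03,  3.83159159e-04, -8.74380783e-05,
       -3.56421794e-04,  1.09522109e-03]), 'joint_torque': array([-2.50779056e-03, -4.33880782e+01, -3.41853547e+01,  7.02752452e-02,
        3.87733814e-02, -1.34278580e-04]), 'position': array([ 214.67365442, -532.86871966,  237.82952714]), 'orientation': array([-3.13994762e+00, -3.29222100e-04,  3.82710897e-01]), 'wrist_force': array([-0.22439285,  0.88450478,  0.42032588]), 'ft_torque': array([ 0.01634   , -0.02218448,  0.00475244]), 'finger_force': 0.0, 'finger_gap': 87.8558492018619}Traceback (most recent call last):
  File "<stdin>", line 4, in <module>
  File "h.py", line 17, in cloud
    W=P@c['r'].T+c['o']; W[d<=0]=np.nan
      ~~~~~~~~~~^~~~~~~
ValueError: operands could not be broadcast together with shapes (384,512) (3,)
```

```bash
sed -i "s/r=np.array(p\['rotation'\])/r=R.from_euler('xyz',p['rotation']).as_matrix() if np.size(p['rotation'])==3 else np.array(p['rotation'])/" h.py
python3 - <<'E'
from h import *
print(manip.camera_params('top'))
for n in('scene','top'):
    i,d,c=cam(n); W=cloud(d,c); np.savez(f'{n}.npz',i=i,d=d,W=W); cv2.imwrite(f'pics/{n}.png',cv2.resize(i,(800,600)))
    z=W[...,2]; print(n,c['o'],np.nanpercentile(z,[5,25,50,75,95]))
    m=(z>25)&(z<45); print(np.histogram(z[np.isfinite(z)],bins=range(-20,160,10)))
E
```

```text
{'K': array([[361.91945426,   0.        , 254.77753225],
       [  0.        , 361.91945426, 194.74508206],
       [  0.        ,   0.        ,   1.        ]]), 'k1': -0.05353085351866317, 'origin': array([ 512.10962372,   17.05580036, 1117.59298296]), 'rotation': array([ 0.07716573, -0.01398042, -1.57075064])}
scene [ 646.07817699 -951.31396065  716.37070664] [-318.29066485    0.85877449   18.79362192  184.20187525  431.55120306]
(array([  794, 13008, 55475,  7398,  6626,  3400,  4402,  3653,  4273,
        3701,  2867,  2087,  1810,  1667,  1542,  1745,  1761]), array([-20, -10,   0,  10,  20,  30,  40,  50,  60,  70,  80,  90, 100,
       110, 120, 130, 140, 150]))
top [ 512.10962372   17.05580036 1117.59298296] [-7.05182852e+02 -3.47527320e+00  4.48797600e-01  3.35375204e+01
  1.89821908e+02]
(array([  774, 47825, 44414,  7318,  3552,  3718,  3468,  3148,  4484,
        4228,  2403,  1518,  1250,  1090,  1105,  1483,  1490]), array([-20, -10,   0,  10,  20,  30,  40,  50,  60,  70,  80,  90, 100,
       110, 120, 130, 140, 150]))
```

View pics/top.png

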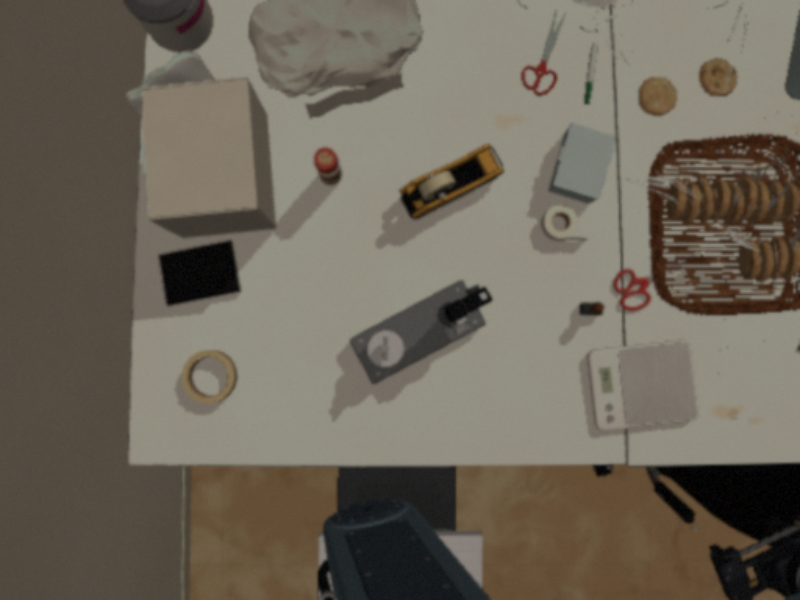

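View pics/scene.png

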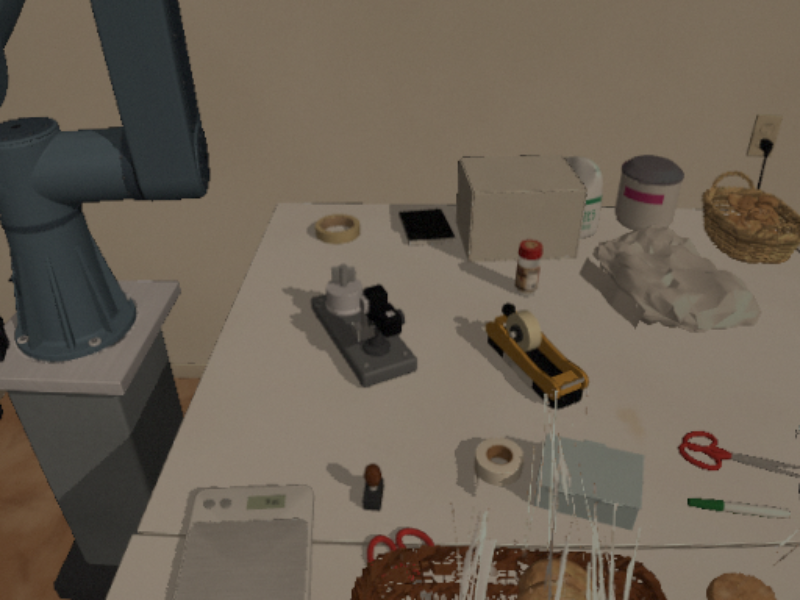

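The top view shows the slab at px (351–487, 282–382), the drum at (385,348), the mast head at (465,303) and the date stamp at (590,309). All pixels are in the 800 px picture. Next I fit the poses.

```bash
python3 - <<'E'
from h import *
f=np.load('top.npz');W=f['W'];s=512/800
sub=W[int(270*s):int(400*s),int(335*s):int(500*s)].reshape(-1,3);sub=sub[np.isfinite(sub[:,2])]
print(np.histogram(sub[:,2],bins=range(-10,170,6)))
def rect(lo,hi):
    p=sub[(sub[:,2]>lo)&(sub[:,2]<hi)]; r=cv2.minAreaRect(p[:,:2].astype(np.float32)); print(lo,hi,len(p),r,np.median(p,0)); return p
rect(26,44);rect(71,84);rect(85,122);rect(25,200);rect(140,165);rect(123,165)
for n,(u,v) in dict(stamp=(590,309)).items():
    p=W[int((v-15)*s):int((v+15)*s),int((u-20)*s):int((u+20)*s)].reshape(-1,3);p=p[p[:,2]>45];print(n,p.mean(0),p.max(0))
f=np.load('scene.npz');W2=f['W']
p=W2.reshape(-1,3);p=p[np.isfinite(p[:,2])]
q=p[(p[:,0]>300)&(p[:,0]<560)&(abs(p[:,1])<220)]
sub=q
rect(28,42);rect(74,82)
a=rect(92,116);print(a.mean(0))
E
```

```text
(array([ 194, 4958,  815,    0,    0,    0,  108, 1549,  341,   27,    3,
          2,    1,   10,  306,   51,   25,   16,    0,    2,   10,   42,
         17,   35,  150,   68,   74,   54,    0]), array([-10,  -4,   2,   8,  14,  20,  26,  32,  38,  44,  50,  56,  62,
        68,  74,  80,  86,  92,  98, 104, 110, 116, 122, 128, 134, 140,
       146, 152, 158, 164]))
26 44 1998 ((545.42724609375, -33.909454345703125), (99.93668365478516, 249.67359924316406), 28.04309844970703) [547.04179542 -37.37828488  35.76395467]
71 84 366 ((536.9092407226562, -19.49713897705078), (64.05284118652344, 171.17726135253906), 27.068668365478516) [514.15517914  24.83345933  77.87132843]
85 122 95 ((539.0452880859375, -43.14440155029297), (51.92197799682617, 172.73577880859375), 26.11202621459961) [542.44077546 -78.95823299 114.22886411]
25 200 2891 ((548.3346557617188, -39.36766052246094), (99.93668365478516, 262.0421142578125), 28.04309844970703) [547.08600756 -37.77637779  37.14186536]
140 165 196 ((585.5711669921875, -119.3662109375), (38.59260940551758, 79.47797393798828), 26.294466018676758) [ 580.83961622 -101.32912145  150.13867942]
123 165 391 ((554.4139404296875, -65.0626449584961), (44.60017013549805, 213.170654296875), 34.60468673706055) [ 589.81919099 -116.99260117  140.00511836]
stamp [ 589.69674563 -374.90683834   57.99279291] [ 600.17182749 -366.83090422   66.11609426]
28 42 675 ((528.432861328125, -40.135826110839844), (70.97958374023438, 247.48329162597656), 28.145387649536133) [519.83138119 -52.53667605  38.24729959]
74 82 230 ((536.89404296875, -31.489105224609375), (63.77902603149414, 177.54981994628906), 25.798837661743164) [515.33131883  14.55235043  78.39913081]
92 116 164 ((535.05908203125, -42.753089904785156), (38.26683807373047, 163.095947265625), 20.7080135345459) [520.63211008  22.05978454 100.75998084]
[524.14989097 -24.17045908 101.71007154]
```

```bash
python3 - <<'E'
from h import *
k=np.array([512.5,27.9])
for n in('top','scene'):
    f=np.load(n+'.npz');W=f['W'];d=np.hypot(W[...,0]-k[0],W[...,1]-k[1])
    p=W[(d<36)&(W[...,2]>90)&(W[...,2]<125)]
    print(n,len(p),p.mean(0),cv2.minAreaRect(p[:,:2].astype(np.float32)) if len(p)>4 else '')
    g=f['i'];r,c=np.where(d<60); r0,c0=int(r.mean()),int(c.mean())
    cv2.imwrite(f'pics/key_{n}.png',cv2.resize(g[r0-35:r0+35,c0-40:c0+55],None,fx=4.1,fy=6,interpolation=cv2.INTER_CUBIC))
a,b=[cv2.imread(f'pics/key_{n}.png') for n in('top','scene')]
cv2.imwrite('pics/key.png',np.hstack([a,b]))
E
```

```text
top 53 [512.32898096  27.30422699 118.37226996] ((512.7386474609375, 27.25440216064453), (11.049708366394043, 41.353511810302734), 89.93779754638672)
scene 157 [509.53956674  23.89340791 106.63421136] ((509.29266357421875, 25.732925415039062), (39.82592010498047, 14.889124870300293), 12.808358192443848)
```

View pics/key.png

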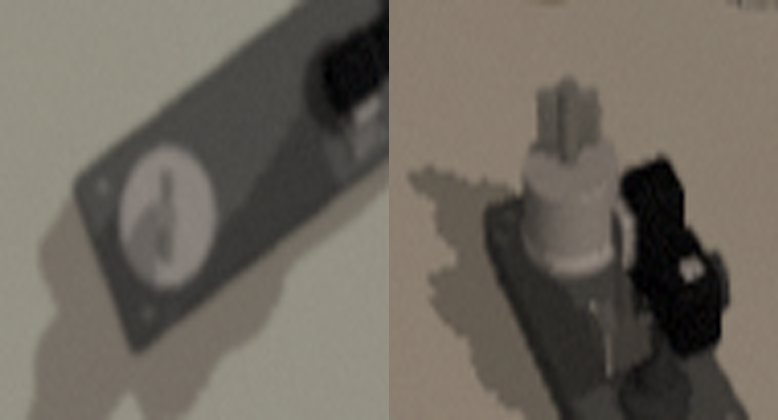

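play_rows(
  commands=[0,0.4855,-0.4087,0.048,0,0,-158,0,0.4855,-0.4087,0.048,0,0,-158,0,0.4855,-0.4087,0.048,0,0,-158,0,0.4855,-0.4087,0.048,0,0,-158,0,0.4855,-0.4087,0.048,0,0,-158,0,0.4855,-0.4087,0.048,0,0,-158,0,0.4855,-0.4087,0.048,0,0,-158,0,0.4855,-0.4087,0.048,0,0,-158,0,0.4855,-0.4087,0.048,0,0,-158,0,0.4855,-0.4087,0.048,0,0,-158,0,0.4855,-0.4087,0.048,0,0,-158,0,0.4855,-0.4087,0.048,0,0,-158,0,0.4855,-0.4087,0.048,0,0,-158,0,0.4855,-0.4087,0.048,0,0,-158,0,0.4855,-0.4087,0.048,0,0,-158,0,0.4855,-0.4087,0.048,0,0,-158,0,0.4855,-0.4087,0.048,0,0,-158,0,0.4855,-0.4087,0.048,0,0,-158,0,0.4855,-0.4087,0.048,0,0,-158,0,0.4855,-0.4087,0.048,0,0,-158],
)

```text
time: 2.15
position: [512.3, 27.1, 190.5]
orientation: [3.141, -0.0, 3.141]
wrist_force: [0.6, 1.2, 0.7]
finger_gap: 88.2
finger_force: 0.0
```

```bash
python3 - <<'E'
from h import *
o=manip.get_obs();print(o['time'],o['position'],o['orientation'],o['joint_pos'])
i,d,c=cam('wrist');W=cloud(d,c);cv2.imwrite('pics/w1.png',i)
dd=np.hypot(W[...,0]-512.5,W[...,1]-27.6)
p=W[(dd<36)&(W[...,2]>108)&(W[...,2]<125)]
print(len(p),p.mean(0),cv2.minAreaRect(p[:,:2].astype(np.float32)) if len(p)>4 else '')
E
```

```text
2.15 [512.32461241  27.10961797 190.50744676] [ 3.14149494e+00 -4.51727402e-04  3.14076845e+00] [-1.78822582e-01  9.25932700e-02  1.80849655e+00  1.71086693e-05
  1.24096472e+00 -1.74880023e+00]
687 [509.16476833  28.20664026 117.5039562 ] ((511.2310791015625, 28.00930404663086), (14.188201904296875, 41.7651481628418), 78.3367919921875)
```

View pics/w1.png

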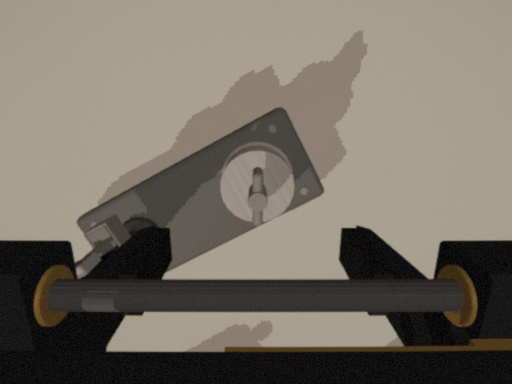

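play_rows(
  commands=[0,0,0.0005,0.05,0,0,0,0,0,0.0005,0.08,0,0,0,0,0,0.0005,0.1045,0,0,0,0,0,0.0005,0.1045,0,0,0,0,0,0.0005,0.1045,0,0,0,1,0,0.0005,0.1045,0,0,0,1,0,0.0005,0.1045,0,0,0,1,0,0.0005,0.1045,0,0,0,1,0,0.0005,0.1045,0,0,0,1,0,0.0005,0.1045,0,0,0,1,0,0.0005,0.1045,0,0,0,1,0,0.0005,0.1045,0,0,0,1,0,0.0005,0.1045,0,0,0,1,0,0.0005,0.1045,0,0,0,1,0,0.0005,0.1045,0,0,0],
  newtons=30,
)

```text
time: 3.7
position: [512.4, 27.9, 86.2]
orientation: [3.141, -0.0, 3.14]
wrist_force: [0.6, 12.0, 0.1]
finger_gap: 10.7
finger_force: 6.0
```

play_rows(
  commands=[1,0,0,0,0,0,0,1,0,0,0,0,0,0,1,0,0,0,0,0,0],
)

```text
time: 4.0
position: [512.4, 28.8, 86.1]
orientation: [3.14, -0.0, 3.14]
wrist_force: [1.1, 5.8, -0.1]
finger_gap: 8.0
finger_force: 30.0
```

play_rows(
  commands=[1,0,0.0012,0,0,0,7,1,0,0.0012,0,0,0,14,1,0,0.0012,0,0,0,21,1,0,0.0012,0,0,0,28,1,0,0.0012,0,0,0,35,1,0,0.0012,0,0,0,42,1,0,0.0012,0,0,0,49,1,0,0.0012,0,0,0,56,1,0,0.0012,0,0,0,63,1,0,0.0012,0,0,0,70],
)

```text
time: 5.0
position: [512.0, 28.3, 86.1]
orientation: [-3.14, 0.0, 1.914]
wrist_force: [-1.4, -2.3, 0.2]
finger_gap: 7.7
finger_force: 30.0
```

play_rows(
  commands=[1,0,0,0,0,0,7,1,0,0,0,0,0,14,1,0,0,0,0,0,21,1,0,0,0,0,0,28,1,0,0,0,0,0,35,1,0,0,0,0,0,42,1,0,0,0,0,0,48,1,0,0,0,0,0,54,1,0,0,0,0,0,58,1,0,0,0,0,0,60,1,0,0,0,0,0,61,1,0,0,0,0,0,61,1,0,0,0,0,0,61],
)

```text
time: 6.3
position: [511.5, 28.4, 86.1]
orientation: [-3.14, 0.002, 0.855]
wrist_force: [-4.3, -2.6, 3.9]
finger_gap: 7.8
finger_force: 30.0
```

```bash
python3 - <<'E'
from h import *
o=manip.get_obs();print(o['time'],o['position'],o['orientation'],o['joint_pos'],o['ft_torque'])
E
```

```text
6.3 [511.5195934   28.4215238   86.11600387] [-3.14027365e+00  2.06393390e-03  8.54744689e-01] [-1.75827811e-01  2.41811896e-01  1.87758499e+00 -1.27764453e-03
  1.02438884e+00  5.40890276e-01] [-0.38692279  0.76884755  0.13682332]
```

play_rows(
  commands=[1,0,0,0,0,0,2,1,0,0,0,0,0,4,1,0,0,0,0,0,6,1,0,0,0,0,0,6,1,0,0,0,0,0,6],
)

```text
time: 6.8
position: [511.5, 28.4, 86.1]
orientation: [-3.141, 0.002, 0.751]
wrist_force: [-5.3, -3.1, 4.2]
finger_gap: 8.7
finger_force: 30.0
```

```bash
python3 - <<'E'
from h import *
o=manip.get_obs();print(o['time'],o['position'],o['orientation'],o['ft_torque'])
E
```

```text
6.8 [511.52877726  28.4409972   86.11721219] [-3.14058412e+00  2.26222690e-03  7.50632481e-01] [-0.38918394  0.77009739  0.36051142]
```

play_rows(
  commands=[1,0,0,0,0,0,-4.5,1,0,0,0,0,0,-4.5,0,0,0,0,0,0,-4.5,0,0,0,0,0,0,-4.5,0,0,0,0,0,0,-4.5,0,0,0,0,0,0,-4.5,0,0,0,0,0,0,-4.5,0,0,0,0,0,0,-4.5,0,0,0,-0.04,0,0,-4.5,0,0,0,-0.08,0,0,-4.5,0,0,0,-0.12,0,0,-4.5,0,0,0,-0.12,0,0,-4.5,0,0,0,-0.12,0,0,-4.5],
)

```text
time: 8.1
position: [513.1, 28.7, 207.1]
orientation: [3.14, -0.001, 0.828]
wrist_force: [-0.5, 0.4, -0.8]
finger_gap: 88.4
finger_force: 0.0
```

```bash
python3 - <<'E'
from h import *
o=manip.get_obs();print(o['time'],o['position'],o['orientation'],o['finger_gap'])
i,d,c=cam('top');W=cloud(d,c)
dd=np.hypot(W[...,0]-512.5,W[...,1]-28)
p=W[(dd<36)&(W[...,2]>108)&(W[...,2]<125)];print(len(p))
# move to above mast: target
yaw=o['orientation'][2]; m=np.array([545.4,-33.9])+np.array([.4695,-.883])*70; print('mast',m)
# head check from initial cloud
for n in('top','scene'):
    w=np.load(n+'.npz')['W']; u=w[...,:2]-m; x=u@[.883,.4695]; y=u@[-.4695,.883]
    s=(abs(x)<40)&(abs(y)<19)&(w[...,2]>146); print(n,s.sum(),np.percentile(x[s],[2,50,98]),np.percentile(y[s],[2,50,98]),np.percentile(w[...,2][s],[2,50,98]))
t=np.array([*m,190]);Rt=R.from_euler('xyz',o['orientation']).as_matrix()
print('shift',Rt.T@(t-o['position']),'rz',np.degrees(yaw)-118.04)
E
```

```text
8.1 [513.05918528  28.7020398  207.12035709] [ 3.13956463e+00 -1.31811842e-03  8.27910534e-01] 88.37333847015981
0
mast [578.265 -95.71 ]
top 128 [-14.90357352  -0.10040427  15.06687973] [-13.61673088   0.85771947  14.58288965] [146.6567625  151.65935949 154.48889774]
scene 111 [-18.6781041   -4.55939894  11.00639601] [-15.47394727  -5.95482809  13.50092759] [146.20459437 152.0255234  154.58875271]
shift [-47.54816766 132.14481263  17.32572633] rz -70.60422060998042
```

play_rows(
  commands=[0,-0.0475,0.132,0,0,0,-70.6,0,-0.0475,0.132,0,0,0,-70.6,0,-0.0475,0.132,0,0,0,-70.6,0,-0.0475,0.132,0,0,0,-70.6,0,-0.0475,0.132,0,0,0,-70.6,0,-0.0475,0.132,0,0,0,-70.6,0,-0.0475,0.132,0,0,0,-70.6,0,-0.0475,0.132,0,0,0,-70.6,0,-0.0475,0.132,0,0,0,-70.6,0,-0.0475,0.132,0,0,0,-70.6,0,-0.0475,0.132,0,0,0,-70.6],
)

```text
time: 9.25
position: [576.8, -95.2, 204.5]
orientation: [-3.14, -0.002, 2.059]
wrist_force: [0.1, 0.3, 0.5]
finger_gap: 88.2
finger_force: 0.0
```

```bash
python3 - <<'E'
from h import *
o=manip.get_obs();print(o['time'],o['position'],o['orientation'],o['joint_pos'])
i,d,c=cam('wrist');W=cloud(d,c);cv2.imwrite('pics/w2.png',i)
m=np.array([578.3,-95.7])
u=W[...,:2]-m; x=u@[.883,.4695]; y=u@[-.4695,.883]
s=(abs(x)<40)&(abs(y)<19)&(W[...,2]>148)&(W[...,2]<156); print(s.sum(),np.percentile(x[s],[2,50,98]),np.percentile(y[s],[2,50,98]))
k=np.array([512.3,28.5]);dd=np.hypot(*(W[...,:2]-k).T).T
p=W[(dd<36)&(W[...,2]>112)&(W[...,2]<123)]
if len(p)>5: print(len(p),p.mean(0),cv2.minAreaRect(p[:,:2].astype(np.float32)))
t=np.array([*(m-1.5*np.array([.883,.4695])),111]);Rt=R.from_euler('xyz',o['orientation']).as_matrix()
print('shift',Rt.T@(t-o['position']))
E
```

```text
9.25 [576.79010629 -95.22880053 204.54340617] [-3.13973465e+00 -2.11749152e-03  2.05869286e+00] [-3.66514416e-01  2.35486145e-01  1.61347327e+00 -1.12207954e-05
  1.29545030e+00 -8.54409850e-01]
1761 [-15.61961376  -0.98190854  14.02021332] [-12.16562509   2.06946209  14.8522543 ]
479 [507.57745314  20.02071791 117.31963227] ((509.2070617675781, 22.204301834106445), (30.971843719482422, 8.7265625), 36.55582046508789)
shift [-1.32328053 -0.21345271 93.5413719 ]
```

View pics/w2.png

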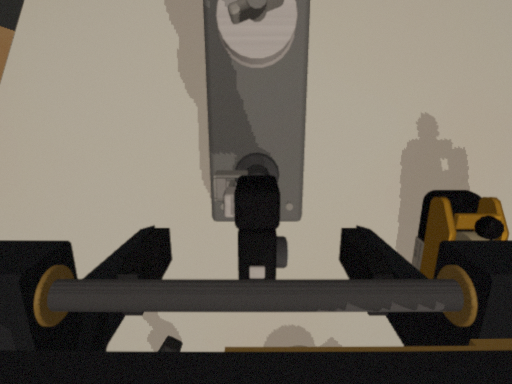

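play_rows(
  commands=[0,-0.0005,0,0.04,0,0,0,0,-0.0005,0,0.08,0,0,0,0,-0.0005,0,0.0935,0,0,0,0,-0.0005,0,0.0935,0,0,0,0,-0.0005,0,0.0935,0,0,0,1,-0.0005,0,0.0935,0,0,0,1,-0.0005,0,0.0935,0,0,0,1,-0.0005,0,0.0935,0,0,0,1,-0.0005,0,0.0935,0,0,0,1,-0.0005,0,0.0935,0,0,0,1,-0.0005,0,0.0935,0,0,0,1,-0.0005,0,0.0935,0,0,0,1,-0.0005,0,0.0935,0,0,0,1,-0.0005,0,0.0935,0,0,0,1,-0.0005,0,0.0935,0,0,0],
  newtons=30,
)

```text
time: 10.8
position: [577.6, -96.1, 112.8]
orientation: [-3.141, -0.0, 2.06]
wrist_force: [-2.9, -2.0, 3.1]
finger_gap: 33.7
finger_force: 30.0
```

play_rows(
  commands=[1,0,0,-0.004,0,0,0,1,0,0,-0.01,0,0,0,1,0,0,-0.018,0,0,0,1,0,0,-0.026,0,0,0,1,0,0,-0.034,0,0,0,1,0,0,-0.042,0,0,0,1,0,0,-0.05,0,0,0,1,0,0,-0.05,0,0,0,1,0,0,-0.05,0,0,0],
)

```text
time: 11.7
position: [577.7, -96.0, 163.3]
orientation: [-3.141, 0.0, 2.06]
wrist_force: [-3.6, -3.2, -2.2]
finger_gap: 33.8
finger_force: 30.0
```

Force is about 2 N down and the mast has risen about 50 mm, so it is free. I continue to the second stop.

play_rows(
  commands=[1,0,0,-0.006,0,0,0,1,0,0,-0.012,0,0,0,1,0,0,-0.019,0,0,0,1,0,0,-0.026,0,0,0,1,0,0,-0.033,0,0,0,1,0,0,-0.04,0,0,0,1,0,0,-0.047,0,0,0,1,0,0,-0.054,0,0,0,1,0,0,-0.06,0,0,0,1,0,0,-0.064,0,0,0,1,0,0,-0.067,0,0,0,1,0,0,-0.067,0,0,0,1,0,0,-0.067,0,0,0],
)

```text
time: 13.0
position: [577.7, -95.9, 229.8]
orientation: [-3.141, -0.0, 2.06]
wrist_force: [-2.7, -3.8, -6.7]
finger_gap: 33.6
finger_force: 30.0
```

play_rows(
  commands=[1,0,0,-0.001,0,0,0,1,0,0,-0.002,0,0,0,1,0,0,-0.003,0,0,0,1,0,0,-0.004,0,0,0,1,0,0,-0.004,0,0,0,1,0,0,-0.004,0,0,0],
)

```text
time: 13.6
position: [577.5, -95.9, 233.0]
orientation: [-3.141, -0.001, 2.06]
wrist_force: [-1.8, -4.2, -11.3]
finger_gap: 33.7
finger_force: 30.0
```

play_rows(
  commands=[1,0,0,-0.0015,0,0,0,1,0,0,-0.0015,0,0,0,1,0,0,-0.0015,0,0,0,1,0,0,-0.0015,0,0,0,1,0,0,-0.0015,0,0,0],
  newtons=40,
)

```text
time: 14.1
position: [577.4, -95.8, 233.1]
orientation: [-3.14, -0.002, 2.06]
wrist_force: [1.9, -6.3, -20.9]
finger_gap: 33.6
finger_force: 40.0
```

```bash
python3 - <<'E'
from h import *
o=manip.get_obs();print(o['time'],o['position'],o['wrist_force'],o['finger_force'])
i,d,c=cam('scene');cv2.imwrite('pics/s2.png',cv2.resize(i[100:300,160:420],(780,600)))
E
```

```text
14.1 [577.36715041 -95.77612701 233.12506831] [  1.87497572  -6.28490463 -20.90805998] 39.98541170731187
```

View pics/s2.png

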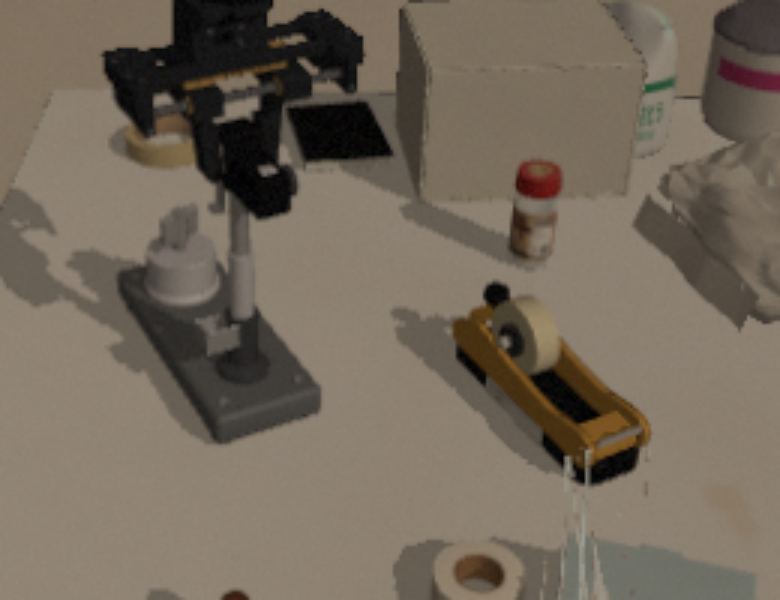

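The mast stands with both tubes extended at px (240,200–310), the head is held by the fingers, and the force has jumped to 21 N against the hard stop. The key at (180,230) has not moved since it was wound.

```bash
python3 -c "
from cell import manip
print(manip.sign_off())"
```

```text
the job is handed in; nothing more can be done
None
```

I wound the key to its stop in one continuous turn of about 130° rather than repeated partial turns. I then squeezed the release button and pulled the mast up to its second stop, where the gripper still holds the head. Nothing around the stand was touched, and I handed the job in at about 14 s; the sign-off returned no verdict.

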